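# Move the wrench sockets to the new tray in the same order

### The job

Move the four wrench sockets, one by one, from the old tray to the empty new tray, one to a compartment and in the same order counted from the wire loop: the socket that was nearest the loop of the old tray goes nearest the loop of the new one, and so on to the far end. Each must finally stand upright on the compartment's floor with its mouth up, as it stands now; set them down rather than dropping them, and let none fall over.

Things in the scene. Friction and masses are not known exactly. Their poses are not given: they have to be found in the camera images.
- old_tray: Old tray: fixed red tray, a row of four compartments, each 54 mm square inside, centres at its y = +87, +29, -29, -87 mm, x = 0. 62 x 236 mm, walls 4 mm thick, 14 mm high; floor 4 mm thick. Origin: middle of the row, on the bench. A steel wire loop (40 mm wide, 28 mm out) sticks out of its +y end only. Left or right on the bench, any yaw. Full: in each compartment a black pad with a socket on it.
- new_tray: New tray: fixed red tray, a row of four compartments, each 54 mm square inside, centres at its y = +87, +29, -29, -87 mm, x = 0. 62 x 236 mm, walls 4 mm thick, 14 mm high; floor 4 mm thick. Origin: middle of the row, on the bench. A steel wire loop (40 mm wide, 28 mm out) sticks out of its +y end only. Left or right on the bench, any yaw. Empty at the start, no pads.
- socket_slim_center (a point): A bright steel wrench socket (round, plain upright cylinder, open dark mouth on top), the thinnest of the four: 22 mm across, 76 mm high, about 120 g, loose; its foot starts 7 mm above the bench. This point is at its centre, half-way up (38 mm above its foot); its z axis points from foot to mouth.
- socket_small_center (a point): A bright steel wrench socket (round, plain upright cylinder, open dark mouth on top), the second thinnest of the four and fairly short: 28 mm across, 60 mm high, about 160 g, loose; its foot starts 7 mm above the bench. This point is at its centre, half-way up (30 mm above its foot); its z axis points from foot to mouth.
- socket_tall_center (a point): A bright steel wrench socket (round, plain upright cylinder, open dark mouth on top), the tallest and second thickest of the four: 34 mm across, 80 mm high, about 280 g, loose; its foot starts 7 mm above the bench. This point is at its centre, half-way up (40 mm above its foot); its z axis points from foot to mouth.
- socket_wide_center (a point): A bright steel wrench socket (round, plain upright cylinder, open dark mouth on top), the thickest and shortest of the four: 41 mm across, 56 mm high, about 320 g, loose; its foot starts 7 mm above the bench. This point is at its centre, half-way up (28 mm above its foot); its z axis points from foot to mouth.
- pad_slim: The black rubber pad, 48 mm square and 3 mm thick, fixed on the floor of the old tray's compartment in which the slim socket (point socket_slim_center) starts; it stays there and so marks which compartment that was. Origin at the centre of its underside, 4 mm above the bench.
- pad_small: The black rubber pad, 48 mm square and 3 mm thick, fixed on the floor of the old tray's compartment in which the small socket (point socket_small_center) starts; it stays there and so marks which compartment that was. Origin at the centre of its underside, 4 mm above the bench.
- pad_tall: The black rubber pad, 48 mm square and 3 mm thick, fixed on the floor of the old tray's compartment in which the tall socket (point socket_tall_center) starts; it stays there and so marks which compartment that was. Origin at the centre of its underside, 4 mm above the bench.
- pad_wide: The black rubber pad, 48 mm square and 3 mm thick, fixed on the floor of the old tray's compartment in which the wide socket (point socket_wide_center) starts; it stays there and so marks which compartment that was. Origin at the centre of its underside, 4 mm above the bench.
Mind the look-alikes: they are no part of the job. What is shaped like the pad_tall but white is not meant. What is shaped like the part that bears socket_wide_center but orange is not meant.

How it is judged:
By the outcome, as a careful person would: the job done as asked, in the order asked, and still so for the second after the job is handed in, with the robot touching nothing.
It also fails if it takes over 104 s, if anything falls off the work surface, if the arm or the gripper's body presses on something with over 40 N, if the wrist force passes 120 N, or if a joint passes its speed limit or range.

### The arm

A 6-joint arm with a two-finger parallel gripper is mounted at the origin on the work surface. World frame = base frame: x ahead of the robot, y to its left, z up, the work surface at z = 0. Lengths are in m, angles in degrees, forces in N, time in s.
With the tool pointing down it reaches from about 0.325 to 0.775 m from the base axis. Payload 5.5 kg.
Tool frame: the origin (TCP) lies between the finger pads; the fingertips stand 22 mm ahead of it and the grasp point (between the pads) lies 3 mm ahead of it; z points along the fingers, y is the line along which they close (so a half turn about z gives the same grasp; the last joint's range is limited). The gripper opens to 85 mm and grips with 20 to 120 N. Pads are 22 mm wide; open, the fingers measure 114 mm over their backs; the gripper's body (76 mm by 85 mm) begins 54 mm behind the grasp point. The pads swing forward as they close: fully open they stand 13 mm farther back than shut.
Start: joints at [-76.874, 5.22, 70.514, -0, 104.267, -3.249], TCP at [0.169, -0.576, 0.253] pointing down, gripper open.
Joint ranges: [-164.24, 164.24], [-49.07, 125.15], [9.68, 141.18], [-86.29, 266.29], [3.28, 154.24], [-151.56, 151.56]. Speed limits (degrees/s): [147.25, 147.25, 172.46, 180, 180, 180].

### API

Orientations are given as [roll, pitch, yaw] about the fixed x, y, z axes, in that order (R = Rz(yaw) Ry(pitch) Rx(roll)).
In Python, from bench import arm gives the robot as it stands.
- The arm moves only by the tool arm_command, never from a script. Its argument "increments" is a list that holds one entry, the list of rows, each a list of 6 numbers: the shift along the tool's x, y, z in m, then the turn, a rotation vector about the tool's x, y, z in rad. A call has 1 to 12 rows; each row shifts and turns the commanded pose from where the row before left it, along the tool's axes as they then stand; what a row does not reach is not made up. A row lasts 1/12 s, in which the tool goes at most 41.7 mm and 7.16 degrees, less where a joint would pass 70% of its speed; a pose out of reach is approached as far as the arm can. A call is refused whole if a number of a shift passes 0.0417 or a number of a turn 0.125, either way. A call with a gripper value outside its range is refused whole. "claw" is the opening, from 0 (shut) to 1 (fully open), set as the call begins (left out, the last holds). The fingers move at their own pace and stop on an object; "squeeze" is the grip in N (left out, the last holds). Time passes only in rows, so rows that do not move let the fingers close. It gives the time, the measured TCP pose, the force, the opening and the grip force at its end, in the units of the state.
- arm.get_obs(): the state, without advancing time (a new reading comes with each control period).
- arm.get_image(name): name is "side" or "top"; returns a dict with "frame" (400x640x3 uint8, red, green, blue), "depth" (400x640 float32, m along the optical axis (not along the pixel's ray), 0 where there is no reading), "K" (3x3 intrinsics, pixels), "k1" (the pictures are not rectified: a ray, as slopes to the right and down, at radius r is drawn at 1 + k1 r^2 times it, then the intrinsics apply), "view" (4x4, takes a point from world to camera coordinates). Camera axes: x right, y down, z forward; pixel columns grow to the right and rows downward; lengths in m; the calibration is good to about 2 mm. A picture is of the moment at which its call begins.
- arm.job_done(): hands the job in; it is judged then, once.
The state is a dict: "time": time; "qpos": joint angles; "joint_vel": joint speeds; "joint_efforts": joint torques, N m; "ee_pos": TCP position; "ee_rot": TCP orientation; "wrist_force": force on the tool from outside, world axes, zero at the start; "moment": the same for the moment, N m; "opening": finger opening in m; "grasp_force": force on a finger pad.
Only numpy, scipy, OpenCV 4.12 (cv2) and the standard library are available. Lean on these libraries where they do the work, as an engineer would, in place of code of your own. Each camera call takes 0.05 s, during which the arm holds its last target. There are 200 camera calls.

## Working session

There is one attempt and no reset: what is moved stays moved. The work goes in short steps, Python scripts to look and compute and a tool call to move; the robot and the scene stay as the last step left them, time stands still between calls to the robot, and variables do not carry over. Pictures are saved under pics/ and viewed, at most 14 in all, crops included, and the job is handed in when it is done.

Besides the shell and the picture viewer there is one more tool, called after "Request:" as name(argument=value, ...) on one line, values as JSON. arm_command: Moves the arm, as the interface text tells. Its arguments: {"type":"object","properties":{"increments":{"type":"array"},"claw":{"type":"number"},"squeeze":{"type":"number"}},"required":["increments"]}

```bash
mkdir -p pics; ls
python3 - <<'E'
from bench import arm
import cv2,numpy as np
for n in("top","side"):
    d=arm.get_image(n); cv2.imwrite(f"pics/{n}0.png",d["frame"][:,:,::-1]); np.savez(f"{n}0.npz",**d)
    print(n,d["K"].tolist(),d["k1"],np.round(d["view"],3).tolist())
print(arm.get_obs())
E
```

```text
pics
top [[431.1521574722302, 0.0, 321.5986899938261], [0.0, 431.1521574722302, 199.45418369768635], [0.0, 0.0, 1.0]] 0.004698646172150797 [[0.009, -1.0, 0.003, -0.049], [-0.99, -0.009, -0.14, 0.57], [0.14, -0.002, -0.99, 0.911], [0.0, 0.0, 0.0, 1.0]]
side [[491.4302995521502, 0.0, 317.21669503170557], [0.0, 491.4302995521502, 206.33864449740895], [0.0, 0.0, 1.0]] 0.016963605350551903 [[-0.832, -0.555, 0.004, 0.463], [-0.352, 0.522, -0.777, 0.265], [0.429, -0.648, -0.629, 0.851], [0.0, 0.0, 0.0, 1.0]]
{'time': 0.1, 'qpos': array([-7.68735704e+01,  5.26079840e+00,  7.05748948e+01,  3.59706213e-04,
        1.04266817e+02, -3.24943919e+00]), 'joint_vel': array([ 0.07378365, -0.15830128, -0.18464096, -0.04624269, -0.00631305,
        0.08998839]), 'joint_efforts': array([ 3.15931415e-03, -4.60217071e+01, -4.19218969e+01,  1.94669616e-05,
        1.06557598e-02, -1.59617531e-05]), 'ee_pos': array([ 0.16910711, -0.57545708,  0.2522438 ]), 'ee_rot': array([-1.79897674e+02, -6.15879731e-03,  1.63759516e+01]), 'wrist_force': array([-0.10286398, -0.15371194, -0.16209759]), 'moment': array([-0.00687399,  0.04058412,  0.03422991]), 'grasp_force': 0.0, 'opening': 0.08557266642488137}
```

View pics/top0.png

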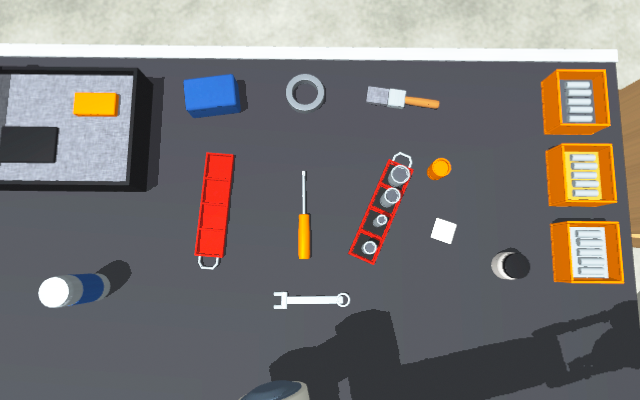

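View pics/side0.png

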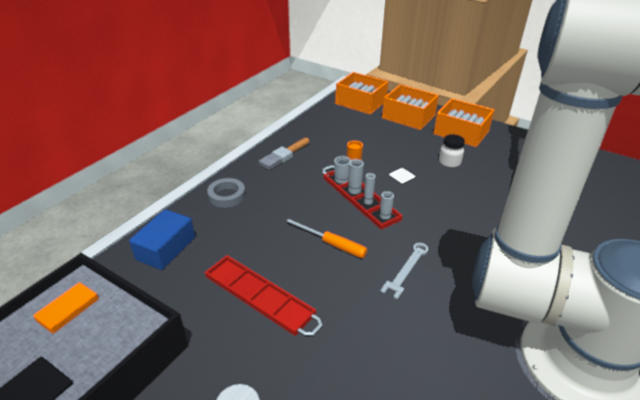

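```bash
cat > h.py <<'E'
import numpy as np,cv2
def world(d,mask=None):
    """world points of all pixels (400x640x3)"""
    v,u=np.mgrid[0:400,0:640].astype(float)
    dist=np.array([float(d["k1"]),0,0,0,0])
    p=cv2.undistortPoints(np.stack([u.ravel(),v.ravel()],1)[:,None],d["K"],dist).reshape(400,640,2)
    z=d["depth"].astype(float)
    c=np.dstack([p[...,0]*z,p[...,1]*z,z])
    V=d["view"]; return (c-V[:3,3])@V[:3,:3]
def circ(P,r0):
    from scipy.optimize import least_squares
    f=least_squares(lambda q:np.hypot(P[:,0]-q[0],P[:,1]-q[1])-q[2],[*P.mean(0),r0],loss='soft_l1',f_scale=.001)
    return f.x
E
python3 - <<'E'
from h import *
for n in("top","side"):
    d=np.load(n+"0.npz"); W=world(d); f=d["frame"].astype(int); ok=d["depth"]>0
    red=(f[...,0]>100)&(f[...,1]<60)&(f[...,2]<60)&ok&(abs(W[...,2]-.01)<.02)&(W[...,0]>.2)&(W[...,0]<.9)
    k,l,s,c=cv2.connectedComponentsWithStats(red.astype(np.uint8))
    for i in range(1,k):
        if s[i,4]<300: continue
        P=W[l==i]; P=P[P[:,2]>.009]
        print(n,s[i].tolist(),"rect mm",cv2.minAreaRect((P[:,:2]*1000).astype(np.float32)),"z90",np.percentile(P[:,2],90))
    # tall things
    t=(W[...,2]>.03)&(W[...,2]<.1)&ok&(W[...,0]>.3)&(W[...,0]<.75)&(abs(W[...,1])<.45)
    k,l,s,c=cv2.connectedComponentsWithStats(t.astype(np.uint8))
    for i in range(1,k):
        if s[i,4]<30: continue
        P=W[l==i]; zt=np.percentile(P[:,2],95); Q=P[P[:,2]>zt-.006]
        m=(Q[:,:2].min(0)+Q[:,:2].max(0))/2
        print(n,"blob",s[i].tolist(),"top",zt.round(4),"mid",m.round(4),"span",np.ptp(Q[:,:2],axis=0).round(3),len(Q))
E
python3 -c "
import cv2
a=cv2.imread('pics/top0.png')[140:280,330:470];b=cv2.imread('pics/top0.png')[140:280,160:260]
cv2.imwrite('pics/crop0.png',cv2.resize(cv2.hconcat([a,b]),None,fx=3,fy=3,interpolation=2))"
```

```text
top [195, 153, 39, 105, 2904] rect mm ((562.2263793945312, 199.6716766357422), (63.13533401489258, 235.12088012695312), 86.0428466796875) z90 0.01608131995560793
top [348, 160, 62, 105, 1004] rect mm ((549.7754516601562, -178.20382690429688), (62.567649841308594, 235.6195526123047), 66.73207092285156) z90 0.016509798470042192
top blob [85, 112, 61, 78, 3750] top 0.091 mid [0.6701 0.4041] span [0.16  0.092] 563
top blob [429, 158, 22, 21, 329] top 0.0583 mid [ 0.6434 -0.305 ] span [0.041 0.041] 97
top blob [389, 165, 21, 21, 326] top 0.0647 mid [ 0.6252 -0.2135] span [0.04 0.04] 97
top blob [381, 188, 19, 18, 265] top 0.0888 mid [ 0.5743 -0.1907] span [0.032 0.032] 80
top blob [374, 215, 13, 12, 113] top 0.085 mid [ 0.5235 -0.169 ] span [0.019 0.021] 45
top blob [362, 241, 15, 13, 151] top 0.0689 mid [ 0.4666 -0.1458] span [0.025 0.027] 56
top blob [495, 252, 22, 28, 440] top 0.0725 mid [ 0.4309 -0.4385] span [0.048 0.023] 218
top blob [78, 274, 27, 30, 480] top 0.0968 mid [0.3767 0.433 ] span [0.055 0.02 ] 69
side [323, 171, 79, 59, 708] rect mm ((548.45947265625, -176.37838745117188), (64.78485107421875, 239.75729370117188), 67.31718444824219) z90 0.01439147811132165
side [205, 256, 111, 80, 3436] rect mm ((560.1697387695312, 200.5374755859375), (64.94200134277344, 238.355224609375), 86.15056610107422) z90 0.014545632266416383
side blob [441, 137, 22, 21, 345] top 0.0698 mid [ 0.4284 -0.4378] span [0.051 0.024] 100
side blob [347, 141, 16, 16, 225] top 0.0552 mid [ 0.6406 -0.3042] span [0.04  0.045] 84
side blob [334, 156, 30, 31, 616] top 0.0849 mid [ 0.572  -0.1903] span [0.033 0.036] 91
side blob [365, 173, 11, 24, 205] top 0.0819 mid [ 0.5214 -0.1693] span [0.022 0.024] 56
side blob [381, 192, 13, 19, 220] top 0.0664 mid [ 0.4643 -0.1456] span [0.029 0.029] 71
side blob [73, 274, 113, 100, 5386] top 0.0895 mid [0.6688 0.4047] span [0.162 0.09 ] 842
```

View pics/crop0.png

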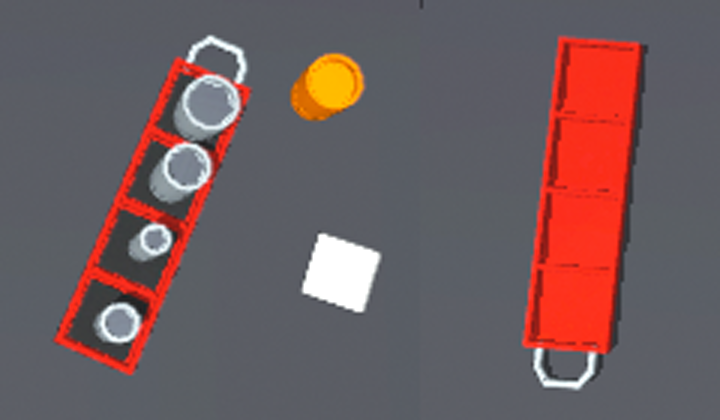

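The sockets stand, counted from the old loop (402,160): wide (400,175), tall (391,197), slim (381,220), small (370,248). The new tray's loop is at (208,262), on the robot's side.

Look-alikes I am leaving alone: the orange socket (440,169) and the white pad (444,231).

Measured heights and pitches match the description. Next I go above the wide socket.

Request:
arm_command(increments=[[[0,0,0,0,0,0.115],[0,0,0,0,0,0.115],[0,0,0,0,0,0.115],[0,0,0,0,0,0.115],[0,0,0,0,0,0.115],[0,0,0,0,0,0.115],[0.0172,-0.032,0,0,0,0],[0.0172,-0.032,0,0,0,0],[0.0172,-0.032,0,0,0,0],[0.0172,-0.032,0,0,0,0],[0.0172,-0.032,0,0,0,0],[0.0172,-0.032,0,0,0,0]]], claw=1)

```text
time: 1.1
ee_pos: [0.3405, -0.4384, 0.2528]
ee_rot: [-180.0, 0.0, -23.2]
wrist_force: [0.6, 0.2, -0.4]
opening: 0.0854
grasp_force: 0.0
```

Request:
arm_command(increments=[[[0.0172,-0.032,0,0,0,0],[0.0172,-0.032,0,0,0,0],[0.0172,-0.032,0,0,0,0],[0.0172,-0.032,0,0,0,0],[0.0172,-0.032,0,0,0,0],[0.0172,-0.032,0,0,0,0],[0.0172,-0.032,0,0,0,0],[0.0172,-0.032,0,0,0,0],[0.0172,-0.032,0,0,0,0],[0.0172,-0.032,0,0,0,0],[0,0,0,0,0,0],[0,0,0,0,0,0]]])

```text
time: 2.1
ee_pos: [0.6245, -0.2114, 0.2514]
ee_rot: [180.0, 0.2, -23.0]
wrist_force: [-0.0, -0.2, 0.0]
opening: 0.0851
grasp_force: 0.0
```

```bash
cat > go.py <<'E'
import sys,numpy as np
from bench import arm
from scipy.spatial.transform import Rotation as R
# go.py x y z yaw : remaining shift in present tool axes, after-turn tool axes, and turn
o=arm.get_obs(); x,y,z,yaw=map(float,sys.argv[1:5])
r=R.from_euler('xyz',o['ee_rot'],degrees=True); t=R.from_euler('xyz',[180,0,yaw],degrees=True)
D=np.array([x,y,z])-o['ee_pos']
print('t',round(o['time'],2),'pos',o['ee_pos'].round(4),'rot',o['ee_rot'].round(2),'open',round(o['opening'],4),'F',o['wrist_force'].round(1),'q',o['qpos'].round(0))
print('turn',(r.inv()*t).as_rotvec().round(4),'shift after turn',t.inv().apply(D).round(4))
E
python3 go.py .6242 -.2132 .045 -23.1
```

```text
t 2.1 pos [ 0.6245 -0.2114  0.2514] rot [ 1.7999e+02  1.6000e-01 -2.2980e+01] open 0.0851 F [-0.  -0.2  0. ] q [-22.  15.  60.  -0. 105.  91.]
turn [0.0001 0.0027 0.0021] shift after turn [0.0004 0.0018 0.2064]
```

Request:
arm_command(increments=[[[0,0.0018,0.026,0,0,0],[0,0,0.03,0,0,0],[0,0,0.03,0,0,0],[0,0,0.03,0,0,0],[0,0,0.02,0,0,0],[0,0,0,0,0,0]]])

```text
time: 2.6
ee_pos: [0.6193, -0.215, 0.1106]
ee_rot: [180.0, 0.6, -23.3]
wrist_force: [-0.4, 0.6, -0.9]
opening: 0.0852
grasp_force: 0.0
```

```bash
python3 - <<'E'
from bench import arm
import cv2
a=arm.get_image("top")["frame"][100:300,290:490,::-1];b=arm.get_image("side")["frame"][60:260,250:450,::-1]
cv2.imwrite('pics/c1.png',cv2.resize(cv2.hconcat([a,b]),None,fx=2,fy=2,interpolation=2))
E
python3 go.py .6242 -.2132 .045 -23.1
```

```text
t 2.7 pos [ 0.6218 -0.2156  0.1171] rot [ 1.7998e+02  9.0000e-02 -2.3230e+01] open 0.0855 F [ 0.3 -0.4  1.2] q [-22.  15.  73.  -0.  92.  91.]
turn [ 0.0003  0.0016 -0.0023] shift after turn [ 0.0013 -0.0031  0.0721]
```

View pics/c1.png

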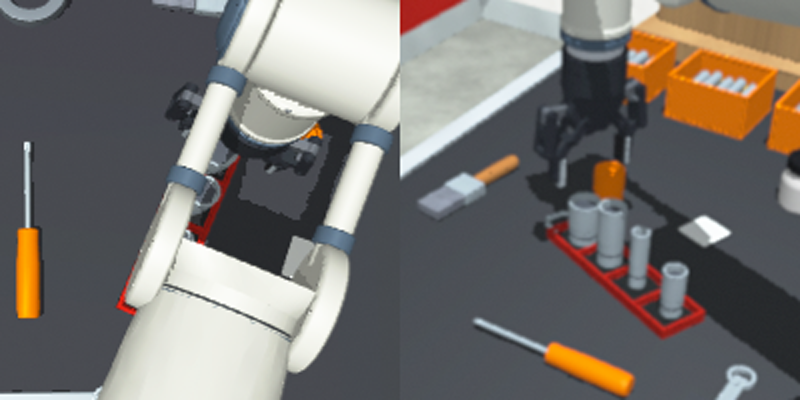

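The side view shows the fingers astride the wide socket. The orange socket is behind it, outside the finger path. Descending now.

Request:
arm_command(increments=[[[0.001,-0.002,0.01,0,0,0],[0,0,0.012,0,0,0],[0,0,0.012,0,0,0],[0,0,0.012,0,0,0],[0,0,0.012,0,0,0],[0,0,0.008,0,0,0],[0,0,0.004,0,0,0],[0,0,0,0,0,0],[0,0,0,0,0,0]]])

```text
time: 3.45
ee_pos: [0.6246, -0.2133, 0.0472]
ee_rot: [-180.0, 0.0, -23.2]
wrist_force: [0.2, -0.2, 0.0]
opening: 0.0858
grasp_force: 0.0
```

```bash
python3 go.py .6242 -.2132 .045 -23.1
```

```text
t 3.45 pos [ 0.6246 -0.2133  0.0472] rot [-1.800e+02  1.000e-02 -2.315e+01] open 0.0858 F [ 0.2 -0.2  0. ] q [-22.  17.  78.   0.  85.  91.]
turn [-0.      0.0002 -0.0009] shift after turn [-0.0004  0.      0.0022]
```

Request:
arm_command(increments=[[[0,0,0,0,0,0],[0,0,0,0,0,0],[0,0,0,0,0,0],[0,0,0,0,0,0],[0,0,0,0,0,0],[0,0,0,0,0,0],[0,0,0,0,0,0],[0,0,0,0,0,0],[0,0,0,0,0,0],[0,0,0,0,0,0]]], claw=0, squeeze=60)

```text
time: 4.28
ee_pos: [0.625, -0.2137, 0.0483]
ee_rot: [180.0, -0.1, -23.2]
wrist_force: [-1.3, -0.9, 5.8]
opening: 0.0398
grasp_force: 61.0
```

Request:
arm_command(increments=[[[0,0,-0.006,0,0,0],[0,0,-0.012,0,0,0],[0,0,-0.02,0,0,0],[0,0,-0.025,0,0,0],[0,0,-0.025,0,0,0],[0,0,-0.02,0,0,0],[0,0,-0.012,0,0,0],[0,0,-0.006,0,0,0],[0,0,0,0,0,0],[0,0,0,0,0,0]]])

```text
time: 5.12
ee_pos: [0.6242, -0.2132, 0.172]
ee_rot: [180.0, 0.1, -23.2]
wrist_force: [-0.1, -0.9, -3.2]
opening: 0.0399
grasp_force: 60.7
```

```bash
python3 go.py .4747 .2059 .170 -3.9
```

```text
t 5.12 pos [ 0.6242 -0.2132  0.172 ] rot [ 1.800e+02  1.100e-01 -2.315e+01] open 0.0399 F [-0.1 -0.9 -3.2] q [-22.  14.  68.   0.  97.  91.]
turn [-3.00e-04  1.80e-03 -3.36e-01] shift after turn [-0.1777 -0.4079  0.002 ]
```

Request:
arm_command(increments=[[[0,0,0,0,0,-0.056],[0,0,0,0,0,-0.112],[0,0,0,0,0,-0.112],[0,0,0,0,0,-0.056],[-0.006,-0.0138,0,0,0,0],[-0.0118,-0.0272,0,0,0,0],[-0.0118,-0.0272,0,0,0,0],[-0.0118,-0.0272,0,0,0,0],[-0.0118,-0.0272,0,0,0,0],[-0.0118,-0.0272,0,0,0,0],[-0.0118,-0.0272,0,0,0,0],[-0.0118,-0.0272,0,0,0,0]]])

```text
time: 6.12
ee_pos: [0.5485, -0.0023, 0.1708]
ee_rot: [-180.0, 0.2, -3.9]
wrist_force: [-0.6, 0.5, -3.4]
opening: 0.0397
grasp_force: 61.0
```

Request:
arm_command(increments=[[[-0.0118,-0.0272,0,0,0,0],[-0.0118,-0.0272,0,0,0,0],[-0.0118,-0.0272,0,0,0,0],[-0.0118,-0.0272,0,0,0,0],[-0.0118,-0.0272,0,0,0,0],[-0.0118,-0.0272,0,0,0,0],[-0.0118,-0.0272,0,0,0,0],[-0.006,-0.0138,0,0,0,0],[0,0,0,0,0,0],[0,0,0,0,0,0],[0,0,0,0,0,0]]])

```text
time: 7.03
ee_pos: [0.4753, 0.2054, 0.1719]
ee_rot: [179.9, 0.1, -3.9]
wrist_force: [0.5, -0.6, -2.9]
opening: 0.0398
grasp_force: 61.2
```

```bash
python3 - <<'E'
from bench import arm
import cv2
a=arm.get_image("top")["frame"][100:300,120:320,::-1];b=arm.get_image("side")["frame"][180:380,160:360,::-1]
cv2.imwrite('pics/c2.png',cv2.resize(cv2.hconcat([a,b]),None,fx=2,fy=2,interpolation=2))
E
python3 go.py .4747 .2059 .045 -3.9
```

```text
t 7.13 pos [0.4757 0.2051 0.1725] rot [ 1.7995e+02  6.0000e-02 -3.9900e+00] open 0.0397 F [-0.5 -0.6 -2.2] q [ 20.  -7.  91.  -0.  96. 114.]
turn [ 0.0008  0.001  -0.0015] shift after turn [-0.0011 -0.0007  0.1275]
```

View pics/c2.png

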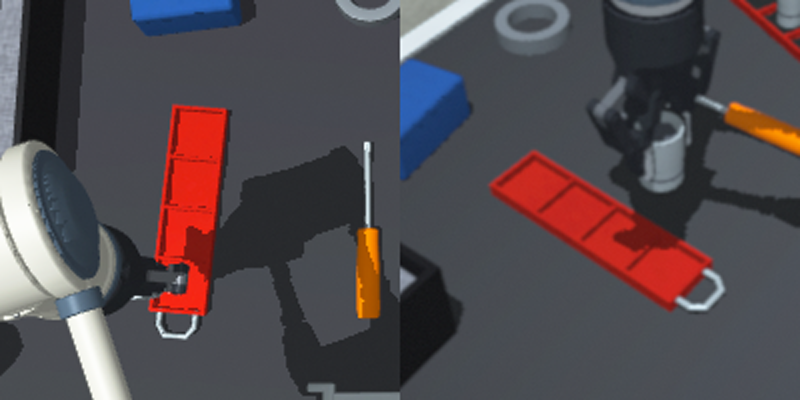

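The socket hangs upright in the grip over the compartment next to the new loop. Lowering it now.

Request:
arm_command(increments=[[[-0.001,0,0.008,0,0,0],[0,0,0.016,0,0,0],[0,0,0.02,0,0,0],[0,0,0.02,0,0,0],[0,0,0.018,0,0,0],[0,0,0.014,0,0,0],[0,0,0.01,0,0,0],[0,0,0.007,0,0,0],[0,0,0.005,0,0,0],[0,0,0.003,0,0,0],[0,0,0,0,0,0],[0,0,0,0,0,0]]])

```text
time: 8.13
ee_pos: [0.475, 0.2063, 0.053]
ee_rot: [-180.0, -0.1, -3.9]
wrist_force: [-0.4, -1.2, -2.6]
opening: 0.0397
grasp_force: 61.2
```

```bash
python3 go.py .4747 .2059 .045 -3.9
```

```text
t 8.13 pos [0.475  0.2063 0.053 ] rot [-1.7997e+02 -6.0000e-02 -3.9100e+00] open 0.0397 F [-0.4 -1.2 -2.6] q [ 20.  -4. 101.   0.  84. 114.]
turn [-0.0005 -0.001  -0.0002] shift after turn [-0.0003  0.0004  0.008 ]
```

Request:
arm_command(increments=[[[0,0,0.002,0,0,0],[0,0,0.002,0,0,0],[0,0,0.0015,0,0,0],[0,0,0.001,0,0,0],[0,0,0,0,0,0],[0,0,0,0,0,0]]])

```text
time: 8.63
ee_pos: [0.4745, 0.2062, 0.0457]
ee_rot: [180.0, 0.0, -3.9]
wrist_force: [0.4, -1.2, -2.5]
opening: 0.0397
grasp_force: 61.2
```

Request:
arm_command(increments=[[[0,0,0.0005,0,0,0],[0,0,0.0005,0,0,0],[0,0,0,0,0,0],[0,0,0,0,0,0]]])

```text
time: 8.97
ee_pos: [0.4747, 0.2063, 0.0452]
ee_rot: [-180.0, -0.0, -3.9]
wrist_force: [-1.1, -0.7, 0.4]
opening: 0.0398
grasp_force: 61.3
```

Request:
arm_command(increments=[[[0,0,0.0005,0,0,0],[0,0,0,0,0,0]]])

```text
time: 9.13
ee_pos: [0.4747, 0.2063, 0.0452]
ee_rot: [-180.0, -0.0, -3.9]
wrist_force: [-2.9, -1.6, 4.4]
opening: 0.0397
grasp_force: 61.5
```

Request:
arm_command(increments=[[[0,0,0,0,0,0],[0,0,0,0,0,0],[0,0,0,0,0,0],[0,0,0,0,0,0],[0,0,0,0,0,0],[0,0,0,0,0,0],[0,0,0,0,0,0]]], claw=1)

```text
time: 9.72
ee_pos: [0.4746, 0.2062, 0.0442]
ee_rot: [180.0, 0.0, -3.9]
wrist_force: [0.1, -0.7, 0.8]
opening: 0.0855
grasp_force: 0.0
```

Request:
arm_command(increments=[[[0,0,-0.006,0,0,0],[0,0,-0.012,0,0,0],[0,0,-0.02,0,0,0],[0,0,-0.025,0,0,0],[0,0,-0.025,0,0,0],[0,0,-0.02,0,0,0],[0,0,-0.012,0,0,0],[0,0,-0.006,0,0,0],[0,0,0,0,0,0]]])

```text
time: 10.47
ee_pos: [0.4752, 0.2064, 0.1722]
ee_rot: [-179.9, -0.2, -3.9]
wrist_force: [0.7, 0.9, -0.3]
opening: 0.0852
grasp_force: 0.0
```

```bash
python3 - <<'E'
from bench import arm
import cv2
a=arm.get_image("top")["frame"][100:300,120:320,::-1];b=arm.get_image("side")["frame"][180:380,160:360,::-1]
cv2.imwrite('pics/c3.png',cv2.resize(cv2.hconcat([a,b]),None,fx=2,fy=2,interpolation=2))
E
python3 go.py .573 -.1905 .170 -23.1
```

```text
t 10.57 pos [0.4743 0.2061 0.1693] rot [ 1.7997e+02  7.0000e-02 -3.9100e+00] open 0.0851 F [-0.4  0.3 -0.1] q [ 20.  -8.  92.  -0.  96. 114.]
turn [0.0008 0.0011 0.335 ] shift after turn [ 0.2464  0.3261 -0.0007]
```

View pics/c3.png

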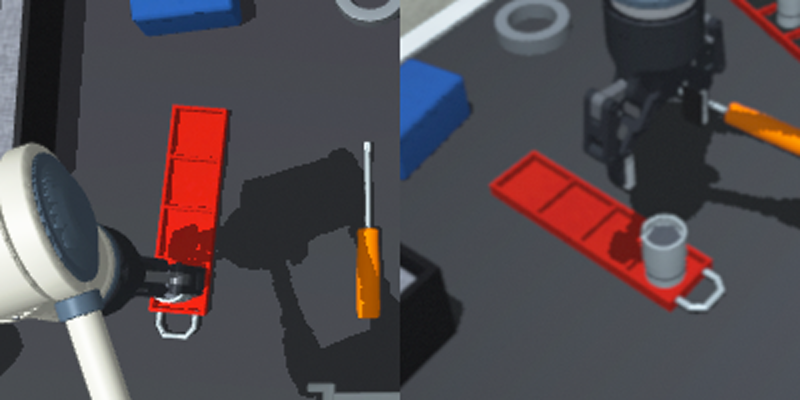

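The wide socket stands upright in the compartment by the loop. Next, the tall one.

Request:
arm_command(increments=[[[0,0,0,0,0,0.0838],[0,0,0,0,0,0.0838],[0,0,0,0,0,0.0838],[0,0,0,0,0,0.0838],[0.0176,0.0233,0,0,0,0],[0.0176,0.0233,0,0,0,0],[0.0176,0.0233,0,0,0,0],[0.0176,0.0233,0,0,0,0],[0.0176,0.0233,0,0,0,0],[0.0176,0.0233,0,0,0,0],[0.0176,0.0233,0,0,0,0],[0.0176,0.0233,0,0,0,0]]])

```text
time: 11.57
ee_pos: [0.5303, -0.0219, 0.1681]
ee_rot: [179.9, 0.2, -23.1]
wrist_force: [0.4, 0.2, 0.0]
opening: 0.0855
grasp_force: 0.0
```

Request:
arm_command(increments=[[[0.0176,0.0233,0,0,0,0],[0.0176,0.0233,0,0,0,0],[0.0176,0.0233,0,0,0,0],[0.0176,0.0233,0,0,0,0],[0.0176,0.0233,0,0,0,0],[0.0176,0.0233,0,0,0,0],[0,0,0,0,0,0],[0,0,0,0,0,0],[0,0,0,0,0,0]]])

```text
time: 12.32
ee_pos: [0.5726, -0.19, 0.1686]
ee_rot: [-180.0, 0.2, -23.1]
wrist_force: [-0.5, 1.4, 0.2]
opening: 0.0852
grasp_force: 0.0
```

```bash
python3 go.py .573 -.1905 .047 -23.1
```

```text
t 12.32 pos [ 0.5726 -0.19    0.1686] rot [-1.7997e+02  1.7000e-01 -2.3130e+01] open 0.0852 F [-0.5  1.4  0.2] q [-22.   6.  78.   0.  96.  92.]
turn [-0.0004  0.003  -0.0005] shift after turn [0.0006 0.0003 0.1216]
```

Request:
arm_command(increments=[[[0.0005,0,0.01,0,0,0],[0,0,0.018,0,0,0],[0,0,0.02,0,0,0],[0,0,0.02,0,0,0],[0,0,0.018,0,0,0],[0,0,0.016,0,0,0],[0,0,0.01,0,0,0],[0,0,0.006,0,0,0],[0,0,0.002,0,0,0],[0,0,0,0,0,0],[0,0,0,0,0,0]]])

```text
time: 13.23
ee_pos: [0.5742, -0.1907, 0.0514]
ee_rot: [-180.0, -0.1, -23.1]
wrist_force: [0.2, -0.3, 0.1]
opening: 0.0855
grasp_force: 0.0
```

Request:
arm_command(increments=[[[0,0,0,0,0,0],[0,0,0,0,0,0],[0,0,0,0,0,0],[0,0,0,0,0,0],[0,0,0,0,0,0],[0,0,0,0,0,0],[0,0,0,0,0,0],[0,0,0,0,0,0],[0,0,0,0,0,0],[0,0,0,0,0,0]]], claw=0, squeeze=60)

```text
time: 14.07
ee_pos: [0.5739, -0.191, 0.0509]
ee_rot: [180.0, -0.1, -23.1]
wrist_force: [-0.8, -1.5, 4.9]
opening: 0.0327
grasp_force: 60.1
```

Request:
arm_command(increments=[[[0,0,-0.006,0,0,0],[0,0,-0.012,0,0,0],[0,0,-0.02,0,0,0],[0,0,-0.025,0,0,0],[0,0,-0.025,0,0,0],[0,0,-0.02,0,0,0],[0,0,-0.012,0,0,0],[0,0,-0.006,0,0,0],[0,0,0,0,0,0],[0,0,0,0,0,0]]])

```text
time: 14.9
ee_pos: [0.5733, -0.1905, 0.175]
ee_rot: [-180.0, 0.1, -23.1]
wrist_force: [-0.6, -0.4, -3.1]
opening: 0.0326
grasp_force: 59.8
```

```bash
python3 go.py .5326 .202 .175 -3.9
```

```text
t 14.9 pos [ 0.5733 -0.1905  0.175 ] rot [-1.800e+02  1.000e-01 -2.311e+01] open 0.0326 F [-0.6 -0.4 -3.1] q [-22.   6.  78.   0.  96.  92.]
turn [-3.000e-04  1.800e-03 -3.353e-01] shift after turn [-0.0673 -0.3888  0.    ]
```

Request:
arm_command(increments=[[[0,0,0,0,0,-0.056],[0,0,0,0,0,-0.112],[0,0,0,0,0,-0.112],[0,0,0,0,0,-0.0553],[-0.0024,-0.0139,0,0,0,0],[-0.0048,-0.0278,0,0,0,0],[-0.0048,-0.0278,0,0,0,0],[-0.0048,-0.0278,0,0,0,0],[-0.0048,-0.0278,0,0,0,0],[-0.0048,-0.0278,0,0,0,0],[-0.0048,-0.0278,0,0,0,0],[-0.0048,-0.0278,0,0,0,0]]])

```text
time: 15.9
ee_pos: [0.5506, 0.0217, 0.1744]
ee_rot: [-180.0, 0.2, -4.0]
wrist_force: [0.5, 0.5, -2.7]
opening: 0.0327
grasp_force: 60.1
```

Request:
arm_command(increments=[[[-0.0048,-0.0278,0,0,0,0],[-0.0048,-0.0278,0,0,0,0],[-0.0048,-0.0278,0,0,0,0],[-0.0048,-0.0278,0,0,0,0],[-0.0048,-0.0278,0,0,0,0],[-0.0048,-0.0278,0,0,0,0],[-0.0025,-0.0137,0,0,0,0],[0,0,0,0,0,0],[0,0,0,0,0,0],[0,0,0,0,0,0]]])

```text
time: 16.73
ee_pos: [0.5327, 0.2012, 0.1754]
ee_rot: [179.9, 0.1, -3.9]
wrist_force: [-0.5, 0.1, -3.5]
opening: 0.0328
grasp_force: 60.3
```

```bash
python3 go.py .5326 .202 .048 -3.9
```

```text
t 16.73 pos [0.5327 0.2012 0.1754] rot [ 1.7993e+02  7.0000e-02 -3.9500e+00] open 0.0328 F [-0.5  0.1 -3.5] q [ 17.   0.  83.  -0.  96. 111.]
turn [ 0.0012  0.0012 -0.0008] shift after turn [-1.000e-04 -8.000e-04  1.274e-01]
```

Request:
arm_command(increments=[[[0,-0.0005,0.008,0,0,0],[0,0,0.016,0,0,0],[0,0,0.02,0,0,0],[0,0,0.02,0,0,0],[0,0,0.018,0,0,0],[0,0,0.014,0,0,0],[0,0,0.01,0,0,0],[0,0,0.007,0,0,0],[0,0,0.005,0,0,0],[0,0,0.003,0,0,0],[0,0,0,0,0,0],[0,0,0,0,0,0]]])

```text
time: 17.73
ee_pos: [0.5334, 0.2025, 0.056]
ee_rot: [-180.0, -0.1, -3.9]
wrist_force: [0.3, -0.3, -2.3]
opening: 0.0327
grasp_force: 60.3
```

Request:
arm_command(increments=[[[0,0,0.002,0,0,0],[0,0,0.001,0,0,0],[0,0,0,0,0,0],[0,0,0,0,0,0],[0,0,0,0,0,0]]])

```text
time: 18.15
ee_pos: [0.533, 0.2025, 0.0525]
ee_rot: [-180.0, -0.0, -3.9]
wrist_force: [-0.5, -0.4, -3.3]
opening: 0.033
grasp_force: 60.3
```

Request:
arm_command(increments=[[[0,0,0.002,0,0,0],[0,0,0.0015,0,0,0],[0,0,0,0,0,0],[0,0,0,0,0,0],[0,0,0,0,0,0]]])

```text
time: 18.57
ee_pos: [0.5329, 0.2025, 0.0487]
ee_rot: [180.0, 0.0, -3.9]
wrist_force: [-0.3, -0.2, -3.5]
opening: 0.0328
grasp_force: 60.3
```

Request:
arm_command(increments=[[[0,0,0.0006,0,0,0],[0,0,0,0,0,0],[0,0,0,0,0,0]]])

```text
time: 18.82
ee_pos: [0.533, 0.2024, 0.0482]
ee_rot: [-180.0, -0.0, -3.9]
wrist_force: [-0.7, -0.2, -3.2]
opening: 0.0328
grasp_force: 60.3
```

Request:
arm_command(increments=[[[0,0,0.0005,0,0,0],[0,0,0,0,0,0],[0,0,0,0,0,0]]])

```text
time: 19.07
ee_pos: [0.5331, 0.2025, 0.048]
ee_rot: [-180.0, -0.0, -3.9]
wrist_force: [-1.4, -0.4, -2.0]
opening: 0.033
grasp_force: 60.4
```

Request:
arm_command(increments=[[[0,0,0.0006,0,0,0],[0,0,0,0,0,0]]])

```text
time: 19.23
ee_pos: [0.5331, 0.2025, 0.0479]
ee_rot: [-180.0, -0.0, -3.9]
wrist_force: [-2.2, -1.7, 3.7]
opening: 0.0328
grasp_force: 60.5
```

Request:
arm_command(increments=[[[0,0,0,0,0,0],[0,0,0,0,0,0],[0,0,0,0,0,0],[0,0,0,0,0,0],[0,0,0,0,0,0],[0,0,0,0,0,0],[0,0,0,0,0,0]]], claw=1)

```text
time: 19.82
ee_pos: [0.533, 0.2025, 0.047]
ee_rot: [-180.0, -0.0, -3.9]
wrist_force: [0.2, -0.1, 0.6]
opening: 0.0853
grasp_force: 0.0
```

Request:
arm_command(increments=[[[0,0,-0.006,0,0,0],[0,0,-0.012,0,0,0],[0,0,-0.02,0,0,0],[0,0,-0.025,0,0,0],[0,0,-0.025,0,0,0],[0,0,-0.02,0,0,0],[0,0,-0.012,0,0,0],[0,0,-0.006,0,0,0],[0,0,0,0,0,0]]])

```text
time: 20.57
ee_pos: [0.5336, 0.2026, 0.1751]
ee_rot: [-179.9, -0.2, -3.9]
wrist_force: [0.3, 0.0, 0.6]
opening: 0.0854
grasp_force: 0.0
```

```bash
python3 go.py .5225 -.169 .170 -23.1
```

```text
t 20.57 pos [0.5336 0.2026 0.1751] rot [-1.7994e+02 -1.7000e-01 -3.9000e+00] open 0.0854 F [0.3 0.  0.6] q [ 17.   0.  83.  -0.  96. 111.]
turn [-0.0016 -0.0027  0.335 ] shift after turn [0.1356 0.3462 0.0051]
```

Request:
arm_command(increments=[[[0,0,0,0,0,0.0838],[0,0,0,0,0,0.0838],[0,0,0,0,0,0.0838],[0,0,0,0,0,0.0838],[0.0104,0.0266,0,0,0,0],[0.0104,0.0266,0,0,0,0],[0.0104,0.0266,0,0,0,0],[0.0104,0.0266,0,0,0,0],[0.0104,0.0266,0,0,0,0],[0.0104,0.0266,0,0,0,0],[0.0104,0.0266,0,0,0,0],[0.0104,0.0266,0,0,0,0]]])

```text
time: 21.57
ee_pos: [0.525, -0.0272, 0.1711]
ee_rot: [180.0, 0.2, -23.1]
wrist_force: [0.4, 0.4, 0.3]
opening: 0.0852
grasp_force: 0.0
```

Request:
arm_command(increments=[[[0.0104,0.0266,0,0,0,0],[0.0104,0.0266,0,0,0,0],[0.0104,0.0266,0,0,0,0],[0.0104,0.0266,0,0,0,0],[0.0104,0.0266,0,0,0,0],[0,0,0,0,0,0],[0,0,0,0,0,0],[0,0,0,0,0,0]]])

```text
time: 22.23
ee_pos: [0.5212, -0.1682, 0.1717]
ee_rot: [-180.0, 0.1, -23.1]
wrist_force: [0.4, -0.1, -0.1]
opening: 0.0856
grasp_force: 0.0
```

```bash
python3 go.py .5225 -.169 .047 -23.1
python3 - <<'E'
from bench import arm
import cv2
a=arm.get_image("top")["frame"][120:320,160:400,::-1];b=arm.get_image("side")["frame"][130:330,190:430,::-1]
cv2.imwrite('pics/c4.png',cv2.resize(cv2.hconcat([a,b]),None,fx=1.6,fy=1.6,interpolation=2))
E
```

```text
t 22.23 pos [ 0.5212 -0.1682  0.1717] rot [-1.7997e+02  1.4000e-01 -2.3130e+01] open 0.0856 F [ 0.4 -0.1 -0.1] q [-21.  -3.  87.   0.  96.  92.]
turn [-0.0005  0.0025 -0.0005] shift after turn [0.0016 0.0002 0.1247]
```

View pics/c4.png

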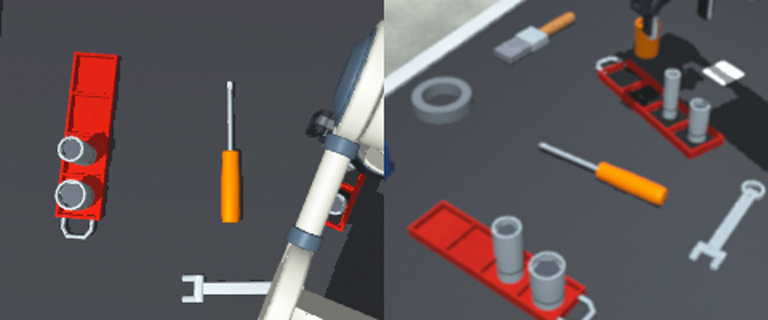

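Wide and tall both stand upright in their compartments, at (75,195) and (72,150) in the crop. Next, the slim one.

Request:
arm_command(increments=[[[0.0014,0,0.01,0,0,0],[0,0,0.018,0,0,0],[0,0,0.02,0,0,0],[0,0,0.02,0,0,0],[0,0,0.018,0,0,0],[0,0,0.016,0,0,0],[0,0,0.012,0,0,0],[0,0,0.008,0,0,0],[0,0,0.003,0,0,0],[0,0,0,0,0,0],[0,0,0,0,0,0]]])

```text
time: 23.25
ee_pos: [0.5234, -0.1692, 0.0489]
ee_rot: [-180.0, -0.1, -23.1]
wrist_force: [0.2, -0.2, 0.0]
opening: 0.0854
grasp_force: 0.0
```

Request:
arm_command(increments=[[[0,0,0,0,0,0],[0,0,0,0,0,0],[0,0,0,0,0,0],[0,0,0,0,0,0],[0,0,0,0,0,0],[0,0,0,0,0,0],[0,0,0,0,0,0],[0,0,0,0,0,0],[0,0,0,0,0,0],[0,0,0,0,0,0],[0,0,0,0,0,0]]], claw=0, squeeze=50)

```text
time: 24.17
ee_pos: [0.5231, -0.1694, 0.0485]
ee_rot: [180.0, -0.0, -23.1]
wrist_force: [-1.4, -0.4, 3.4]
opening: 0.0207
grasp_force: 48.8
```

Request:
arm_command(increments=[[[0,0,-0.006,0,0,0],[0,0,-0.012,0,0,0],[0,0,-0.02,0,0,0],[0,0,-0.025,0,0,0],[0,0,-0.025,0,0,0],[0,0,-0.02,0,0,0],[0,0,-0.016,0,0,0],[0,0,-0.01,0,0,0],[0,0,0,0,0,0],[0,0,0,0,0,0]]])

```text
time: 25.0
ee_pos: [0.523, -0.1691, 0.1822]
ee_rot: [-180.0, -0.0, -23.1]
wrist_force: [-0.1, 0.1, -0.9]
opening: 0.0208
grasp_force: 48.8
```

```bash
python3 go.py .5904 .198 .18 -3.9
```

```text
t 25.0 pos [ 0.523  -0.1691  0.1822] rot [-1.7999e+02 -3.0000e-02 -2.3100e+01] open 0.0208 F [-0.1  0.1 -0.9] q [-21.  -3.  86.   0.  97.  92.]
turn [-0.     -0.0005 -0.3351] shift after turn [ 0.0423 -0.3709  0.0022]
```

Request:
arm_command(increments=[[[0,0,0,0,0,-0.056],[0,0,0,0,0,-0.112],[0,0,0,0,0,-0.112],[0,0,0,0,0,-0.0551],[0.0016,-0.0143,0,0,0,0],[0.0033,-0.0285,0,0,0,0],[0.0033,-0.0285,0,0,0,0],[0.0033,-0.0285,0,0,0,0],[0.0033,-0.0285,0,0,0,0],[0.0033,-0.0285,0,0,0,0],[0.0033,-0.0285,0,0,0,0],[0.0033,-0.0285,0,0,0,0]]])

```text
time: 26.0
ee_pos: [0.5614, 0.0438, 0.1798]
ee_rot: [180.0, 0.2, -3.9]
wrist_force: [0.6, 0.1, -1.3]
opening: 0.0207
grasp_force: 49.0
```

Request:
arm_command(increments=[[[0.0033,-0.0285,0,0,0,0],[0.0033,-0.0285,0,0,0,0],[0.0033,-0.0285,0,0,0,0],[0.0033,-0.0285,0,0,0,0],[0.003,-0.0285,0,0,0,0],[0.0015,-0.0143,0,0,0,0],[0,0,0,0,0,0],[0,0,0,0,0,0],[0,0,0,0,0,0]]])

```text
time: 26.75
ee_pos: [0.5902, 0.1966, 0.1811]
ee_rot: [179.9, 0.1, -3.9]
wrist_force: [-0.2, 0.4, -1.2]
opening: 0.0207
grasp_force: 49.0
```

```bash
python3 go.py .5904 .198 .0455 -3.9
```

```text
t 26.75 pos [0.5902 0.1966 0.1811] rot [ 1.7993e+02  9.0000e-02 -3.9400e+00] open 0.0207 F [-0.2  0.4 -1.2] q [ 15.   9.  74.  -0.  97. 109.]
turn [ 0.0013  0.0015 -0.0007] shift after turn [ 1.000e-04 -1.400e-03  1.356e-01]
```

Request:
arm_command(increments=[[[0,-0.001,0.01,0,0,0],[0,0,0.018,0,0,0],[0,0,0.02,0,0,0],[0,0,0.02,0,0,0],[0,0,0.018,0,0,0],[0,0,0.014,0,0,0],[0,0,0.012,0,0,0],[0,0,0.009,0,0,0],[0,0,0.005,0,0,0],[0,0,0.003,0,0,0],[0,0,0,0,0,0],[0,0,0,0,0,0]]])

```text
time: 27.75
ee_pos: [0.591, 0.1988, 0.0539]
ee_rot: [-180.0, -0.1, -3.9]
wrist_force: [1.0, -0.3, -0.8]
opening: 0.021
grasp_force: 49.0
```

Request:
arm_command(increments=[[[0,0,0.0015,0,0,0],[0,0,0.001,0,0,0],[0,0,0,0,0,0],[0,0,0,0,0,0],[0,0,0,0,0,0]]])

```text
time: 28.17
ee_pos: [0.5906, 0.1987, 0.0508]
ee_rot: [-180.0, -0.0, -3.9]
wrist_force: [-1.1, 0.6, -0.3]
opening: 0.0208
grasp_force: 49.0
```

Request:
arm_command(increments=[[[0,0,0.002,0,0,0],[0,0,0.002,0,0,0],[0,0,0,0,0,0],[0,0,0,0,0,0],[0,0,0,0,0,0]]])

```text
time: 28.58
ee_pos: [0.5905, 0.1986, 0.0465]
ee_rot: [180.0, 0.0, -3.9]
wrist_force: [0.0, 0.2, -1.5]
opening: 0.0211
grasp_force: 49.0
```

Request:
arm_command(increments=[[[0,0,0.0006,0,0,0],[0,0,0,0,0,0],[0,0,0,0,0,0]]])

```text
time: 28.83
ee_pos: [0.5905, 0.1986, 0.046]
ee_rot: [-180.0, 0.0, -3.9]
wrist_force: [-0.9, 0.1, -2.0]
opening: 0.0203
grasp_force: 49.0
```

Request:
arm_command(increments=[[[0,0,0.0005,0,0,0],[0,0,0,0,0,0],[0,0,0,0,0,0]]])

```text
time: 29.08
ee_pos: [0.5906, 0.1987, 0.0456]
ee_rot: [-180.0, -0.0, -3.9]
wrist_force: [0.2, 0.1, -1.1]
opening: 0.0209
grasp_force: 49.0
```

Request:
arm_command(increments=[[[0,0,0.0006,0,0,0],[0,0,0,0,0,0],[0,0,0,0,0,0]]])

```text
time: 29.33
ee_pos: [0.5906, 0.1986, 0.0455]
ee_rot: [-180.0, -0.0, -3.9]
wrist_force: [-1.3, -0.8, 4.3]
opening: 0.0207
grasp_force: 49.0
```

Contact with the floor; releasing.

Request:
arm_command(increments=[[[0,0,0,0,0,0],[0,0,0,0,0,0],[0,0,0,0,0,0],[0,0,0,0,0,0],[0,0,0,0,0,0],[0,0,0,0,0,0],[0,0,0,0,0,0],[0,0,0,0,0,0]]], claw=1)

```text
time: 30.0
ee_pos: [0.5906, 0.1987, 0.0449]
ee_rot: [-180.0, -0.0, -3.9]
wrist_force: [0.2, 0.4, 0.9]
opening: 0.0855
grasp_force: 0.0
```

Request:
arm_command(increments=[[[0,0,-0.006,0,0,0],[0,0,-0.012,0,0,0],[0,0,-0.02,0,0,0],[0,0,-0.025,0,0,0],[0,0,-0.025,0,0,0],[0,0,-0.02,0,0,0],[0,0,-0.014,0,0,0],[0,0,-0.006,0,0,0],[0,0,0,0,0,0]]])

```text
time: 30.75
ee_pos: [0.5912, 0.1988, 0.1753]
ee_rot: [-179.9, -0.2, -3.9]
wrist_force: [0.0, 0.4, 0.2]
opening: 0.0852
grasp_force: 0.0
```

```bash
python3 go.py .4655 -.1457 .170 -23.1
```

```text
t 30.75 pos [0.5912 0.1988 0.1753] rot [-179.93   -0.2    -3.91] open 0.0852 F [0.  0.4 0.2] q [ 15.   9.  75.   0.  96. 109.]
turn [-0.0018 -0.0032  0.3349] shift after turn [0.0195 0.3662 0.0053]
```

Request:
arm_command(increments=[[[0,0,0,0,0,0.0838],[0,0,0,0,0,0.0838],[0,0,0,0,0,0.0838],[0,0,0,0,0,0.0838],[0.0015,0.0282,0,0,0,0],[0.0015,0.0282,0,0,0,0],[0.0015,0.0282,0,0,0,0],[0.0015,0.0282,0,0,0,0],[0.0015,0.0282,0,0,0,0],[0.0015,0.0282,0,0,0,0],[0.0015,0.0282,0,0,0,0],[0.0015,0.0282,0,0,0,0]]])

```text
time: 31.75
ee_pos: [0.5117, -0.0146, 0.1709]
ee_rot: [179.9, 0.2, -23.1]
wrist_force: [0.6, 0.2, 0.3]
opening: 0.0855
grasp_force: 0.0
```

Request:
arm_command(increments=[[[0.0015,0.0282,0,0,0,0],[0.0015,0.0282,0,0,0,0],[0.0015,0.0282,0,0,0,0],[0.0015,0.0282,0,0,0,0],[0.0015,0.0278,0,0,0,0],[0,0,0,0,0,0],[0,0,0,0,0,0],[0,0,0,0,0,0]]])

```text
time: 32.42
ee_pos: [0.4644, -0.1454, 0.1717]
ee_rot: [-180.0, 0.1, -23.1]
wrist_force: [-0.0, 0.2, -0.3]
opening: 0.0853
grasp_force: 0.0
```

```bash
python3 go.py .4655 -.1457 .046 -23.1
```

```text
t 32.42 pos [ 0.4644 -0.1454  0.1717] rot [-1.7997e+02  1.2000e-01 -2.3140e+01] open 0.0853 F [-0.   0.2 -0.3] q [-21. -12.  96.   0.  97.  92.]
turn [-0.0005  0.0021 -0.0006] shift after turn [ 0.0011 -0.0002  0.1257]
```

Request:
arm_command(increments=[[[0.001,0,0.01,0,0,0],[0,0,0.018,0,0,0],[0,0,0.02,0,0,0],[0,0,0.02,0,0,0],[0,0,0.018,0,0,0],[0,0,0.016,0,0,0],[0,0,0.012,0,0,0],[0,0,0.008,0,0,0],[0,0,0.003,0,0,0],[0,0,0,0,0,0],[0,0,0,0,0,0]]])

```text
time: 33.33
ee_pos: [0.4661, -0.1462, 0.0485]
ee_rot: [-180.0, -0.1, -23.1]
wrist_force: [-0.1, 0.5, -0.1]
opening: 0.0853
grasp_force: 0.0
```

Request:
arm_command(increments=[[[0,0,0,0,0,0],[0,0,0,0,0,0],[0,0,0,0,0,0],[0,0,0,0,0,0],[0,0,0,0,0,0],[0,0,0,0,0,0],[0,0,0,0,0,0],[0,0,0,0,0,0],[0,0,0,0,0,0],[0,0,0,0,0,0],[0,0,0,0,0,0]]], claw=0, squeeze=50)

```text
time: 34.25
ee_pos: [0.4659, -0.1464, 0.0484]
ee_rot: [180.0, -0.0, -23.1]
wrist_force: [-1.0, -0.7, 5.6]
opening: 0.0268
grasp_force: 49.4
```

Request:
arm_command(increments=[[[0,0,-0.006,0,0,0],[0,0,-0.012,0,0,0],[0,0,-0.02,0,0,0],[0,0,-0.025,0,0,0],[0,0,-0.025,0,0,0],[0,0,-0.02,0,0,0],[0,0,-0.016,0,0,0],[0,0,-0.01,0,0,0],[0,0,0,0,0,0],[0,0,0,0,0,0]]])

```text
time: 35.08
ee_pos: [0.4657, -0.1462, 0.1819]
ee_rot: [-180.0, -0.0, -23.1]
wrist_force: [0.0, 0.8, -1.5]
opening: 0.0267
grasp_force: 49.2
```

```bash
python3 go.py .6483 .1941 .18 -3.9;  python3 - <<'E'
from bench import arm
import cv2
a=arm.get_image("top")["frame"][120:320,160:400,::-1];b=arm.get_image("side")["frame"][130:330,190:430,::-1]
cv2.imwrite('pics/c5.png',cv2.resize(cv2.hconcat([a,b]),None,fx=1.6,fy=1.6,interpolation=2))
E
```

```text
t 35.08 pos [ 0.4657 -0.1462  0.1819] rot [-1.800e+02 -1.000e-02 -2.311e+01] open 0.0267 F [ 0.   0.8 -1.5] q [-21. -12.  95.   0.  98.  92.]
turn [-0.000e+00 -2.000e-04 -3.353e-01] shift after turn [ 0.1591 -0.3519  0.0019]
```

View pics/c5.png

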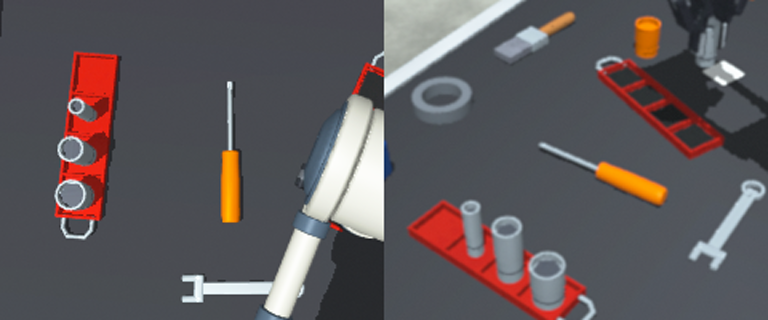

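Three sockets stand correctly and the small one is in the grip. It goes to the far compartment.

Request:
arm_command(increments=[[[0,0,0,0,0,-0.056],[0,0,0,0,0,-0.112],[0,0,0,0,0,-0.112],[0,0,0,0,0,-0.0553],[0.0061,-0.0135,0,0,0,0],[0.0122,-0.0271,0,0,0,0],[0.0122,-0.0271,0,0,0,0],[0.0122,-0.0271,0,0,0,0],[0.0122,-0.0271,0,0,0,0],[0.0122,-0.0271,0,0,0,0],[0.0122,-0.0271,0,0,0,0],[0.0122,-0.0271,0,0,0,0]]])

```text
time: 36.18
ee_pos: [0.5706, 0.0517, 0.1799]
ee_rot: [180.0, 0.2, -3.9]
wrist_force: [-0.7, -0.2, -1.6]
opening: 0.0266
grasp_force: 49.4
```

Request:
arm_command(increments=[[[0.0122,-0.0271,0,0,0,0],[0.0122,-0.0271,0,0,0,0],[0.0122,-0.0271,0,0,0,0],[0.0122,-0.0271,0,0,0,0],[0.0126,-0.0271,0,0,0,0],[0.0062,-0.0135,0,0,0,0],[0,0,0,0,0,0],[0,0,0,0,0,0],[0,0,0,0,0,0]]])

```text
time: 36.93
ee_pos: [0.6478, 0.1936, 0.1805]
ee_rot: [179.9, 0.1, -3.9]
wrist_force: [-0.1, -0.6, -0.6]
opening: 0.0271
grasp_force: 49.5
```

```bash
python3 go.py .6483 .1941 .0455 -3.9
```

```text
t 36.93 pos [0.6478 0.1936 0.1805] rot [ 1.7993e+02  1.3000e-01 -3.9200e+00] open 0.0271 F [-0.1 -0.6 -0.6] q [ 14.  17.  65.  -0.  99. 108.]
turn [ 0.0012  0.0022 -0.0003] shift after turn [ 0.0005 -0.0005  0.135 ]
```

Request:
arm_command(increments=[[[0,0,0.01,0,0,0],[0,0,0.018,0,0,0],[0,0,0.02,0,0,0],[0,0,0.02,0,0,0],[0,0,0.018,0,0,0],[0,0,0.014,0,0,0],[0,0,0.012,0,0,0],[0,0,0.009,0,0,0],[0,0,0.005,0,0,0],[0,0,0.003,0,0,0],[0,0,0,0,0,0],[0,0,0,0,0,0]]])

```text
time: 37.93
ee_pos: [0.6488, 0.1945, 0.0538]
ee_rot: [-180.0, -0.1, -3.9]
wrist_force: [0.9, 0.0, -1.4]
opening: 0.0269
grasp_force: 49.5
```

Request:
arm_command(increments=[[[0,0,0.0015,0,0,0],[0,0,0.001,0,0,0],[0,0,0,0,0,0],[0,0,0,0,0,0],[0,0,0,0,0,0]]])

```text
time: 38.35
ee_pos: [0.6484, 0.1944, 0.0506]
ee_rot: [-180.0, -0.0, -3.9]
wrist_force: [0.0, -0.1, -1.9]
opening: 0.0271
grasp_force: 49.5
```

Request:
arm_command(increments=[[[0,0,0.002,0,0,0],[0,0,0.002,0,0,0],[0,0,0,0,0,0],[0,0,0,0,0,0],[0,0,0,0,0,0]]])

```text
time: 38.77
ee_pos: [0.6483, 0.1943, 0.0462]
ee_rot: [180.0, 0.0, -3.9]
wrist_force: [-0.0, -0.1, -1.5]
opening: 0.0272
grasp_force: 49.5
```

Request:
arm_command(increments=[[[0,0,0.0006,0,0,0],[0,0,0,0,0,0],[0,0,0,0,0,0]]])

```text
time: 39.02
ee_pos: [0.6483, 0.1943, 0.0458]
ee_rot: [-180.0, 0.0, -3.9]
wrist_force: [0.4, 0.3, -0.8]
opening: 0.0265
grasp_force: 49.5
```

Request:
arm_command(increments=[[[0,0,0.0005,0,0,0],[0,0,0,0,0,0],[0,0,0,0,0,0]]])

```text
time: 39.27
ee_pos: [0.6484, 0.1944, 0.0455]
ee_rot: [-180.0, -0.0, -3.9]
wrist_force: [-0.7, -0.7, -0.4]
opening: 0.0267
grasp_force: 49.6
```

Request:
arm_command(increments=[[[0,0,0.0005,0,0,0],[0,0,0,0,0,0],[0,0,0,0,0,0]]])

```text
time: 39.52
ee_pos: [0.6485, 0.1944, 0.0455]
ee_rot: [-180.0, -0.0, -3.9]
wrist_force: [-0.2, -0.8, 2.6]
opening: 0.0267
grasp_force: 49.6
```

Request:
arm_command(increments=[[[0,0,0,0,0,0],[0,0,0,0,0,0],[0,0,0,0,0,0],[0,0,0,0,0,0],[0,0,0,0,0,0],[0,0,0,0,0,0],[0,0,0,0,0,0],[0,0,0,0,0,0]]], claw=1)

```text
time: 40.18
ee_pos: [0.6483, 0.1943, 0.0448]
ee_rot: [180.0, 0.0, -3.9]
wrist_force: [0.5, 1.0, -0.1]
opening: 0.0859
grasp_force: 0.0
```

Request:
arm_command(increments=[[[0,0,-0.006,0,0,0],[0,0,-0.012,0,0,0],[0,0,-0.02,0,0,0],[0,0,-0.025,0,0,0],[0,0,-0.025,0,0,0],[0,0,-0.02,0,0,0],[0,0,-0.014,0,0,0],[0,0,-0.006,0,0,0],[0,0,0,0,0,0]]])

```text
time: 40.93
ee_pos: [0.649, 0.1945, 0.1754]
ee_rot: [-179.9, -0.2, -3.9]
wrist_force: [0.3, 0.2, 0.8]
opening: 0.0854
grasp_force: 0.0
```

Request:
arm_command(increments=[[[-0.01,0.03,0,0,0,0],[-0.01,0.03,0,0,0,0],[-0.01,0.03,0,0,0,0],[-0.01,0.03,0,0,0,0],[-0.01,0.03,0,0,0,0],[-0.01,0.03,0,0,0,0],[-0.01,0.03,0,0,0,0],[0,0.015,0,0,0,0],[0,0,0,0,0,0],[0,0,0,0,0,0]]])

```text
time: 41.77
ee_pos: [0.5626, -0.0259, 0.1712]
ee_rot: [-180.0, 0.1, -4.0]
wrist_force: [0.1, 0.2, -0.2]
opening: 0.0853
grasp_force: 0.0
```

Run:
```python
from h import *
from bench import arm
d=arm.get_image("top");s=arm.get_image("side")
a=d["frame"][120:320,160:400,::-1];b=s["frame"][130:330,190:430,::-1]
cv2.imwrite('pics/c6.png',cv2.resize(cv2.hconcat([a,b]),None,fx=1.6,fy=1.6,interpolation=2))
W=world(d); t=((W[...,2]>.03)&(W[...,2]<.1)&(abs(W[...,0]-.56)<.14)&(abs(W[...,1]-.2)<.06)).astype(np.uint8)
k,l,st,c=cv2.connectedComponentsWithStats(t)
for i in range(1,k):
    if st[i,4]<30: continue
    P=W[l==i]; zt=np.percentile(P[:,2],95); Q=P[P[:,2]>zt-.006]
    print("top",zt.round(4),"mid",((Q.min(0)+Q.max(0))/2)[:2].round(4))
```

```text
top 0.0661 mid [0.6484 0.1949]
top 0.0818 mid [0.5914 0.1982]
top 0.0857 mid [0.5347 0.2028]
top 0.0613 mid [0.4763 0.2066]
```

View pics/c6.png

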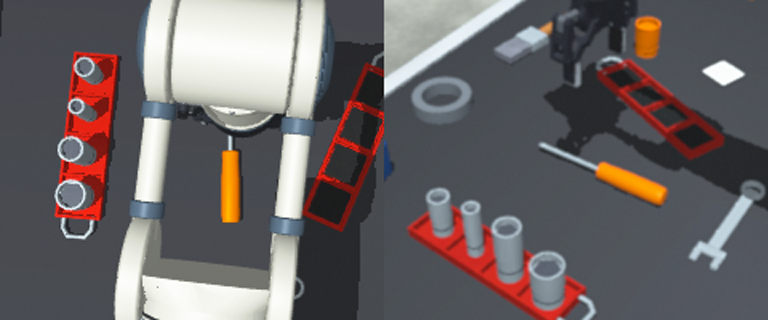

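All four stand upright on the tray floor in the right order: wide (loop end), tall, slim, small. Their tops measure 61, 86, 82 and 66 mm. The robot is clear.

```bash
python3 -c "
from bench import arm
print(arm.job_done())"
```

```text
the job is handed in; nothing more can be done
None
```

All four sockets are in the new tray, standing upright mouth up in the same order from the loop (wide, tall, slim, small), and the job was handed in after about 42 s of the 104 s allowed; the hand-in returned no verdict.

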